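Lift a long spatula out of a covered soak bath

TASK

The long double-ended spatula lies on the rack inside the soak bath, and it is longer than the opening in the bath's cover. Tilt it so that one end comes up through the opening while the other is still under the cover, draw it out without forcing it or the gripper against the bath, and finish holding it in the gripper, still and about level, over the bath and about 10 cm above the cover; do not put it down or let it go. Leave the two dropper bottles and the timer beside the bath where they are.

Things in the scene. Friction and masses are not known exactly. Their poses are not given: they have to be found in the camera images.
- bath: Fixed grey plastic soak bath with a steel cover frame, 160 (x) x 320 (y) x 77 mm high; origin at the centre of its underside, z up, y along its length. Inside it is 150 x 310 mm with its floor at z = 10 mm, so under the cover there is hidden room 70 mm beyond each end of the opening.
- opening (a point): Centre of the opening in the bath's cover, 74 mm above the bath's underside. The opening is 110 mm (bath x) by 170 mm (bath y) with a rolled steel edge, 6 mm thick (71 to 77 mm high). A gripper wider than about 95 mm over its open fingers does not fit in.
- rack (a point): Middle of the rack inside the bath, at the height of its bars' tops, 43 mm above the bath's underside. Two fixed steel bars, 8 mm thick, run across the bath (along x) at y = -33 and +33 mm; the spatula's handle rests on them.
- spatula: Loose double-ended spatula, 220 mm long (its y), about 70 g, lying upright nearly along the bath's y, within 12 mm of its middle, both ends under the cover. Origin: centre of the handle's underside, z up. Black flat-sided handle 16 mm wide, 90 mm long, 14 mm high; beyond it 8 mm round steel shafts and 3 mm thick blades, all on the axis 7 mm above the origin. Centre of mass near the middle.
- wide_end (a point): Tip of the spatula's 20 mm wide blade (+y end), 110 mm from the middle, on its axis.
- narrow_end (a point): Tip of the spatula's 12 mm wide blade (-y end), 110 mm from the middle, on its axis.
- dropper_a: Loose small dropper bottle, 25 mm across, 58 mm tall, standing behind the bath (bystander; origin under its centre).
- dropper_b: Loose small dropper bottle, 25 mm across, 58 mm tall, standing off the bath's right end (bystander; origin under its centre).
- timer: Loose bench timer, 64 x 64 x 19 mm, lying off the bath's left end (bystander; origin under its centre).

How it is judged:
By the outcome, as a careful person would: the job done as asked, in the order asked, and still so for the second after the job is handed in, while the arm keeps its last pose, push and grip.
It also fails if it takes over 38 s, if anything falls off the work surface, if the arm or the gripper's body presses on something with over 40 N, if the wrist force passes 120 N, or if a joint passes its speed limit or range.

ROBOT

A 6-joint arm with a two-finger parallel gripper is mounted at the origin on a cart in front of the work surface, level with it; the furniture and walls round the work are solid. World frame = base frame: x ahead of the robot, y to its left, z up, the work surface at z = 0. Lengths are in m, angles in degrees, forces in N, time in s.
With the tool pointing down it reaches from about 0.4 to 0.825 m from the base axis. Payload 7 kg.
Tool frame: the origin (TCP) lies at the very end of the fingers, on their centre line; the grasp point (between the pads) lies 19 mm behind it; z points along the fingers, y is the line along which they close (so a half turn about z gives the same grasp; the last joint's range is limited). The gripper opens to 88 mm and grips with 3 to 60 N. Pads are 19 mm wide; open, the fingers measure 130 mm over their backs; the gripper's body (78 mm by 193 mm) begins 47 mm behind the grasp point.
Start: joints at [81.308, 20.546, 0.682, 0, -70.136, -16.507], TCP at [0.287, 0.611, 0.227] pointing down, gripper open.
Joint ranges: [-176.03, 176.03], [-82.01, 121.73], [-58.28, 71.71], [-173.87, 95.51], [-174.79, -0.11], [-173.66, 173.66]. Speed limits (degrees/s): [136.94, 136.94, 172.46, 180, 180, 180].

INTERFACE

Orientations are given as [roll, pitch, yaw] about the fixed x, y, z axes, in that order (R = Rz(yaw) Ry(pitch) Rx(roll)).
In Python, from plant import get_state, imaging, r, finder gives the robot as it stands.
- The arm moves only by the shell command python3 -m handwheel 'ROWS' [FORCE]. ROWS is JSON, a list of rows, each a list of 5 numbers: the closure, from 0 (fully open) to 1 (shut), then the shift along the world's x, y, z in cm, then the turn about the world's z in degrees. A call has 1 to 8 rows; each row is the pose to reach, as a shift and turn from the pose commanded when the call began; what a row does not reach only later rows make up. A row lasts 1/8 s, in which the tool goes at most 62.5 mm and 10.7 degrees, less where a joint would pass 70% of its speed; a pose out of reach is approached as far as the arm can. A call with a gripper value outside its range is refused whole. The fingers move at their own pace and stop on an object; FORCE is the grip in N (left out, the last holds). Time passes only in rows, so rows that repeat a pose let the fingers close. It gives the time, the measured TCP pose, the force, the opening and the grip force at its end, in the units of the state.
- get_state(): the state, without advancing time (a new reading comes with each control period).
- imaging.capture(name): name is "side" or "top" or "wrist"; returns (picture, depth): 384x512x3 uint8, red, green, blue; 384x512 float32, m along the optical axis (not along the pixel's ray), 0 where there is no reading.
- imaging.get_calibration(name): a dict with "fx", "fy", "cx", "cy" (pixels), "rvec" (rotation vector, rad) and "tvec" (3), from world to camera coordinates, as OpenCV has them; the wrist camera has in their place "hand_eye" (4x4, takes a point from camera to tool coordinates, whose origin is the TCP and whose axes are the flange's). Camera axes: x right, y down, z forward; pixel columns grow to the right and rows downward; lengths in m; the calibration is good to about 2 mm. A picture is of the moment at which its call begins: read the wrist's pose just before it. get_calibration takes no time and is no camera call.
- r.close_job(): hands the job in; it is judged then, once.
Trained networks look in the newest picture that a camera, given by its name, has taken for a name from the list of things; names that differ only in an ending like _2 or _b are one class to them, and where a whole thing is asked for, a point or a joint stands for the part that bears it (a point fixed in the world has none). Each returns a list of dicts, best first, with "p" (0 to 1); they miss things now and then, are a little off and sometimes report something else, mostly with a low value. They report only what shows in the picture. A call takes as long as a camera call.
- finder.cut_out(camera, query): "region" (384x512 bool, what is visible of it) and "pixel" ([column, row] in pixels, amid what is visible of it).
The state is a dict: "time_s": time; "joints": joint angles; "qd": joint speeds; "joint_torque": joint torques, N m; "tcp_pos": TCP position; "eef_rot": TCP orientation; "contact_force": force on the tool from outside, world axes, zero at the start; "moment": the same for the moment, N m; "gripper_width": finger opening in m; "gripper_force": force on a finger pad.
Only numpy, scipy, OpenCV 4.12 (cv2) and the standard library are available. Lean on these libraries where they do the work, as an engineer would, in place of code of your own. Each camera call takes 0.05 s, during which the arm holds its last target. There are 200 camera calls.

## Working session

There is one attempt and no reset: what is moved stays moved. The work goes in short steps, Python scripts to look and compute and a shell command to move; the robot and the scene stay as the last step left them, time stands still between calls to the robot, and variables do not carry over. Pictures are saved under pics/ and viewed, at most 10 in all, crops included, and the job is handed in when it is done.

```bash
mkdir -p pics; cat > h.py <<'E'
import numpy as np, cv2
from scipy.spatial.transform import Rotation as R
from plant import get_state, imaging, r, finder
def world(cam,depth,st=None):
    k=imaging.get_calibration(cam)
    v,u=np.mgrid[:384,:512]
    P=np.stack([(u-k['cx'])/k['fx']*depth,(v-k['cy'])/k['fy']*depth,depth],-1)
    if cam=='wrist':
        T=np.array(k['hand_eye']); P=P@T[:3,:3].T+T[:3,3]
        M=R.from_euler('xyz',st['eef_rot'],degrees=True).as_matrix()
        return P@M.T+np.array(st['tcp_pos'])
    M=cv2.Rodrigues(np.array(k['rvec'],float))[0]
    return (P-np.array(k['tvec']).ravel())@M
E
python3 - <<'E'
from h import *
s=get_state();print(s['tcp_pos'],s['eef_rot'],s['gripper_width'],s['time_s'])
im,d=imaging.capture('top');cv2.imwrite('pics/top.png',im[...,::-1])
W=world('top',d)
for q in ['bath','spatula','wide_end','narrow_end','dropper_a','timer']:
    for o in finder.cut_out('top',q)[:2]:
        m=o['region']&(d>0);p=W[m]
        print(q,round(o['p'],2),o['pixel'],m.sum(),np.median(p,0).round(3),np.percentile(p,2,0).round(3),np.percentile(p,98,0).round(3))
        if q in('bath','spatula'):
            t=p[p[:,2]>.065] if q=='bath' else p
            print(cv2.minAreaRect((t[:,:2]*1000).astype(np.float32)))
E
```

```text
[0.28720451 0.61032858 0.22562875] [ 1.79906478e+02 -6.85537754e-03 -2.52061838e+01] 0.08730190867020028 0.0
bath 0.76 [264.5, 203.8] 7557 [0.527 0.281 0.074] [0.452 0.127 0.006] [0.606 0.439 0.079]
((530.7996826171875, 285.7667541503906), (325.2151794433594, 160.63330078125), 88.9464340209961)
spatula 0.82 [259.3, 200.1] 318 [0.536 0.288 0.054] [0.528 0.203 0.046] [0.546 0.366 0.06 ]
((537.773193359375, 283.5848388671875), (171.0819549560547, 19.024539947509766), 86.20524597167969)
wide_end 0.56 [255.7, 204.3] 312 [0.537 0.295 0.055] [0.529 0.206 0.009] [0.553 0.366 0.06 ]
narrow_end 0.89 [259.8, 201.3] 326 [0.536 0.29  0.055] [0.528 0.203 0.048] [0.546 0.366 0.06 ]
narrow_end 0.55 [267.2, 163.3] 84 [0.642 0.259 0.038] [0.634 0.247 0.009] [0.654 0.271 0.059]
dropper_a 0.65 [267.2, 161.7] 89 [0.642 0.26  0.037] [0.634 0.247 0.004] [0.654 0.271 0.058]
dropper_a 0.55 [340.2, 208.8] 88 [0.506 0.079 0.037] [0.497 0.068 0.01 ] [0.519 0.087 0.057]
timer 0.76 [180.1, 198.9] 505 [0.554 0.507 0.017] [0.525 0.476 0.008] [0.584 0.537 0.021]
```

View pics/top.png

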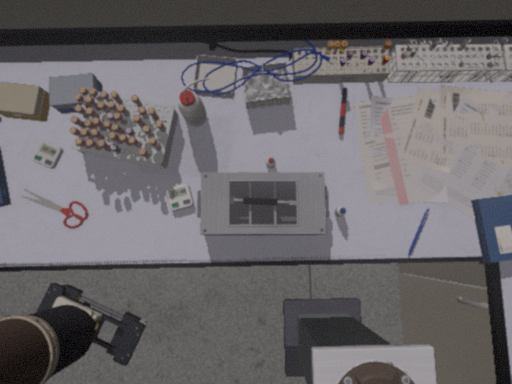

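```bash
python3 -m handwheel '[[0.3,3,-4,0,-9],[0.4,6,-8,0,-18],[0.6,10,-13,0,-27],[0.64,14,-18,0,-36],[0.64,18,-23,0,-46],[0.64,21,-28,0,-56],[0.64,23,-32,0,-64],[0.64,24,-33,0,-68.5]]' 20
python3 -m handwheel '[[0.64,0,0,0,0],[0.64,0,0,0,0]]'
python3 - <<'E'
from h import *
s=get_state();print(s['tcp_pos'],s['eef_rot'],s['gripper_width'],s['time_s'])
im,d=imaging.capture('wrist');cv2.imwrite('pics/w1.png',im[...,::-1])
W=world('wrist',d,s)
for q in ['bath','spatula']:
    for o in finder.cut_out('wrist',q)[:1]:
        m=o['region']&(d>0);p=W[m]
        print(q,round(o['p'],2),o['pixel'],m.sum(),np.median(p,0).round(3),np.percentile(p,2,0).round(3),np.percentile(p,98,0).round(3))
        if q=='spatula':
            print(cv2.minAreaRect((p[:,:2]*1000).astype(np.float32)))
            h=m&(im.max(-1)<70);h=W[h];print('dark',len(h),np.percentile(h,2,0).round(3),np.percentile(h,98,0).round(3),cv2.minAreaRect((h[:,:2]*1000).astype(np.float32)))
        else:
            t=(abs(W[...,2]-.077)<.008)&(abs(W[...,0]-.53)<.1)&(abs(W[...,1]-.285)<.18)
            t=W[t];print('cover',t.min(0).round(3),t.max(0).round(3),np.median(t[:,2]))
E
```

```text
time_s: 1.35
tcp_pos: [0.5283, 0.2781, 0.2268]
eef_rot: [-180.0, 0.0, -94.1]
contact_force: [0.5, 1.2, -0.4]
gripper_width: 0.0315
gripper_force: 0.0
time_s: 1.6
tcp_pos: [0.5272, 0.2811, 0.2266]
eef_rot: [180.0, 0.0, -93.6]
contact_force: [-1.0, 0.1, -0.9]
gripper_width: 0.0314
gripper_force: 0.0
[0.52718047 0.28108887 0.22656186] [ 1.79998632e+02  6.44328792e-03 -9.36081394e+01] 0.03143680297158248 1.6
bath 0.6 [251.2, 116.7] 41163 [0.528 0.223 0.075] [0.454 0.128 0.008] [0.607 0.427 0.077]
cover [0.449 0.121 0.072] [0.613 0.443 0.079] 0.07545516141384767
spatula 0.59 [244.2, 177.2] 2149 [0.538 0.285 0.055] [0.529 0.201 0.05 ] [0.551 0.375 0.058]
((538.7804565429688, 288.08160400390625), (181.57916259765625, 19.459444046020508), 86.29163360595703)
dark 1176 [0.53  0.246 0.054] [0.547 0.33  0.058] ((538.6304931640625, 288.2881774902344), (88.20149230957031, 14.965593338012695), 86.18830108642578)
```

View pics/w1.png

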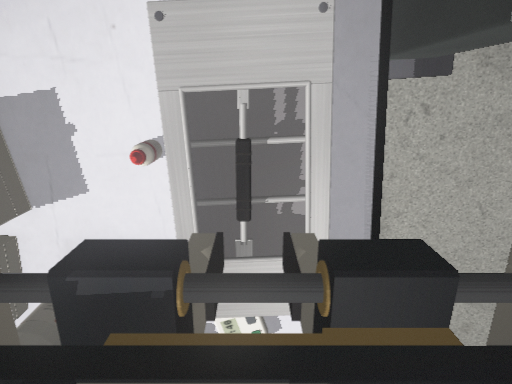

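The wrist picture shows the handle at about (244,180). The 12 mm blade is at (243,98), towards world -y. The wider blade is at (243,248), towards +y. The opening edges are clear of both, and the gripper fits between the bars at rows 140 and 200.

```bash
python3 -m handwheel '[[0.7,1.1,0.3,-4,0],[0.7,1.1,0.3,-9,0],[0.7,1.1,0.3,-12.6,0],[0.7,1.1,0.3,-12.6,0],[0.7,1.1,0.3,-12.6,0]]'
python3 - <<'E'
from h import *
s=get_state()
im,d=imaging.capture('wrist');cv2.imwrite('pics/w2.png',im[...,::-1])
W=world('wrist',d,s);k=(abs(W[...,2]-.055)<.006)&(im.max(-1)<80)&(abs(W[...,0]-.538)<.02)&(W[...,1]<.272)&(W[...,1]>.24)
h=W[k];print(len(h),np.percentile(h,2,0),np.percentile(h,98,0),np.median(h,0))
E
```

```text
time_s: 2.38
tcp_pos: [0.5391, 0.2847, 0.1021]
eef_rot: [-179.9, 0.0, -93.6]
contact_force: [0.1, 0.4, 0.7]
gripper_width: 0.0264
gripper_force: 0.0
1037 [0.52873312 0.24459165 0.05305141] [0.54440769 0.27136164 0.05758939] [0.53650761 0.25749268 0.0561161 ]
```

View pics/w2.png

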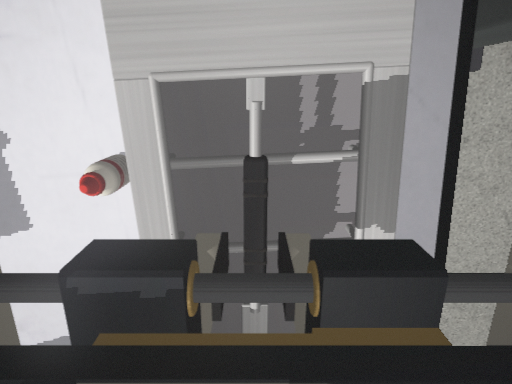

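The picture shows the handle (column 256) centred between the fingers (columns 220 and 287). I'll descend and grip.

```bash
python3 -m handwheel '[[0.7,0,0,-3,0],[0.7,0,0,-5.5,0],[0.7,0,0,-6.8,0],[0.7,0,0,-6.8,0],[1,0,0,-6.8,0],[1,0,0,-6.8,0],[1,0,0,-6.8,0],[1,0,0,-6.8,0]]' 20
python3 -m handwheel '[[1,0,0,0.4,0],[1,0,0,0.8,0],[1,0,0,1.2,0],[1,0,0,1.2,0]]' 20
python3 - <<'E'
from h import *
im,d=imaging.capture('side');cv2.imwrite('pics/s1.png',im[...,::-1])
E
```

```text
time_s: 3.42
tcp_pos: [0.5391, 0.2843, 0.0338]
eef_rot: [-179.9, 0.1, -93.7]
contact_force: [-0.7, -0.3, 7.1]
gripper_width: 0.0157
gripper_force: 20.0
time_s: 3.92
tcp_pos: [0.5385, 0.2839, 0.0449]
eef_rot: [-180.0, 0.0, -93.7]
contact_force: [0.3, 0.1, -0.7]
gripper_width: 0.0158
gripper_force: 20.0
```

View pics/s1.png

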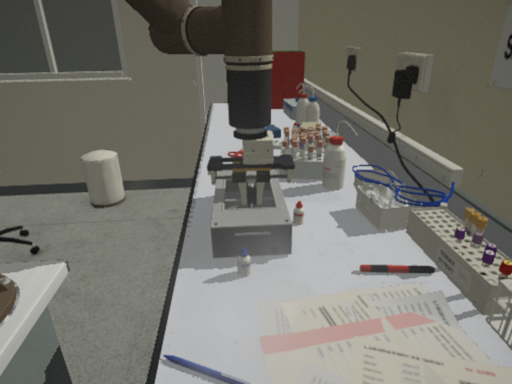

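```bash
python3 -m handwheel '[[1,0,0,0.2,1.2],[1,0,-0.6,0.2,2.5],[1,0,-1.8,0.2,2.5],[1,0,-3,0.2,2.5],[1,0,-3.8,0.2,2.5],[1,0,-3.8,0.2,2.5]]' 20
python3 -m handwheel '[[1,0,0,0,0],[1,0,0,0.2,0],[1,0,0,0.4,0],[1,0,0,0.6,0],[1,0,0,0.8,0]]' 4
python3 -m handwheel '[[1,0,0,0.2,0],[1,0,0,0.4,0],[1,0,0,0.6,0],[1,0,0,0.8,0],[1,0,0,0.8,0]]' 4
python3 - <<'E'
from h import *
s=get_state()
im,d=imaging.capture('wrist');cv2.imwrite('pics/w3.png',im[...,::-1])
im,d=imaging.capture('side');cv2.imwrite('pics/s2.png',cv2.resize(im[120:270,170:330,::-1],None,fx=4,fy=4))
E
```

```text
time_s: 4.72
tcp_pos: [0.5384, 0.2449, 0.0466]
eef_rot: [180.0, -0.0, -91.3]
contact_force: [-0.3, -0.5, -1.1]
gripper_width: 0.0161
gripper_force: 20.0
time_s: 5.35
tcp_pos: [0.5384, 0.2459, 0.0547]
eef_rot: [-180.0, 0.0, -91.2]
contact_force: [0.5, -0.1, -2.1]
gripper_width: 0.0161
gripper_force: 4.0
time_s: 5.98
tcp_pos: [0.5384, 0.2457, 0.0627]
eef_rot: [-180.0, 0.0, -91.2]
contact_force: [0.0, 0.9, -1.3]
gripper_width: 0.0157
gripper_force: 4.0
```

View pics/w3.png

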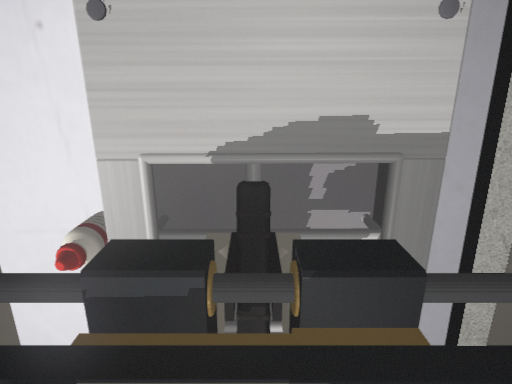

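View pics/s2.png

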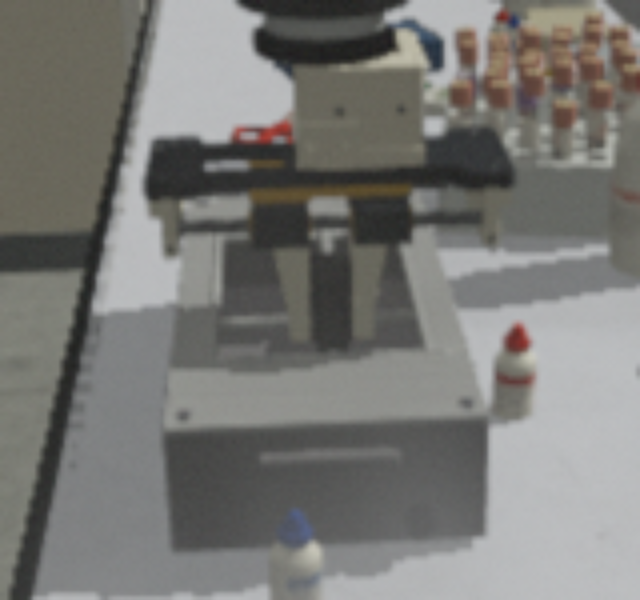

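The wrist picture shows the shaft under the cover edge at (254,160), with the handle end at (254,190) sloping down. In the side crop the raised wide end shows between the fingers at about (328,240), so it is tilting as planned. I'll keep lifting.

```bash
python3 -m handwheel '[[1,0,0,0.2,0],[1,0,0,0.4,0],[1,0,0,0.6,0],[1,0,0,0.8,0],[1,0,0,1,0],[1,0,0,1.2,0],[1,0,0,1.2,0]]' 4
cat >> h.py <<'E'
def tilt():
    s=get_state();im,d=imaging.capture('wrist');W=world('wrist',d,s);t=s['tcp_pos']
    k=(d>0)&(im.max(-1)<80)&(abs(W[...,0]-t[0])<.012)&(W[...,1]<t[1]-.012)&(W[...,1]>t[1]-.05)&(abs(W[...,2]-t[2])<.05)
    h=W[k];a,b=np.polyfit(h[:,1],h[:,2],1)
    print('n',len(h),'tilt',np.degrees(np.arctan(a)),'top z at grip',a*t[1]+b,'handle end y',np.percentile(h[:,1],2),'tcp',t,'F',s['contact_force'])
    return im,d,W
E
python3 -c "
from h import *
tilt()"
```

```text
time_s: 6.95
tcp_pos: [0.5385, 0.2459, 0.0748]
eef_rot: [-180.0, 0.0, -91.2]
contact_force: [-0.7, 0.2, -1.6]
gripper_width: 0.0159
gripper_force: 4.0
n 1929 tilt 24.53591741267694 top z at grip 0.09635507213420645 handle end y 0.20801184858217653 tcp [0.53851943 0.24588608 0.0748228 ] F [-0.72449028  0.22540402 -1.60935152]
```

Tilt is 24.5°. I'll grip firmly, drop 1 mm and draw it out along its axis.

```bash
python3 -m handwheel '[[1,0,0,0,0],[1,0,0,0,0],[1,0,0.2,0,0],[1,0,1,0.35,0],[1,0,2,0.8,0],[1,0,3,1.2,0],[1,0,4,1.65,0],[1,0,5,2.1,0]]' 25
python3 -m handwheel '[[1,0,1,0.45,0],[1,0,1.5,0.7,0],[1,0,1.5,0.7,0],[1,0,1.5,2,0],[1,0,1.5,4,0],[1,0,1.5,5,0],[1,0,1.5,5,0]]' 25
python3 - <<'E'
from h import *
im,d,W=tilt()
cv2.imwrite('pics/w4.png',im[...,::-1])
E
```

```text
time_s: 8.0
tcp_pos: [0.5384, 0.2966, 0.0959]
eef_rot: [-180.0, 0.0, -91.2]
contact_force: [0.2, 0.0, -0.8]
gripper_width: 0.0155
gripper_force: 25.0
time_s: 8.88
tcp_pos: [0.5388, 0.3109, 0.1467]
eef_rot: [-179.9, 0.1, -91.2]
contact_force: [0.9, 0.3, -1.2]
gripper_width: 0.0155
gripper_force: 25.0
n 1923 tilt 24.570715897751448 top z at grip 0.16825740328324676 handle end y 0.27308681761280623 tcp [0.5387964  0.31093113 0.14670259] F [ 0.87018065  0.25776551 -1.18567977]
```

View pics/w4.png

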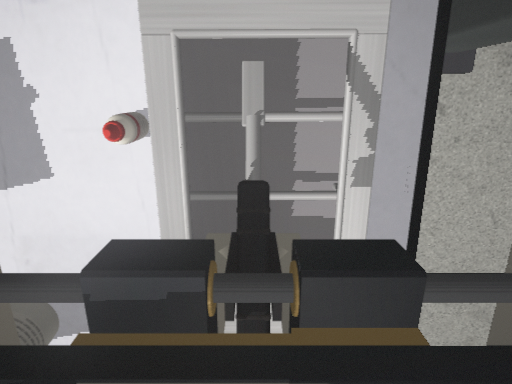

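The picture shows the narrow tip at (253,63), out and well above the opening. Next I'll level it by lowering the narrow end lightly onto the cover with a soft grip.

```bash
python3 -m handwheel '[[1,0,-0.8,0,0],[1,0,-1.8,0,0],[1,0,-2.8,0,0],[1,0,-3.2,0,0],[1,0,-3.2,-1.5,0],[1,0,-3.2,-3,0],[1,0,-3.2,-3.3,0],[1,0,-3.2,-3.3,0]]' 25
python3 -m handwheel '[[1,0,0,0,0],[1,0,0,-0.4,0],[1,0,0,-0.8,0],[1,0,0,-1.2,0],[1,0,0,-1.6,0],[1,0,0,-2,0],[1,0,0,-2.4,0],[1,0,0,-2.7,0]]' 4
python3 -m handwheel '[[1,0,0,-0.3,0],[1,0,0,-0.6,0],[1,0,0,-0.9,0],[1,0,0,-1.2,0],[1,0,0,-1.2,0]]' 4
python3 -c "
from h import *
tilt()"
```

```text
time_s: 9.93
tcp_pos: [0.5382, 0.2788, 0.1119]
eef_rot: [180.0, -0.1, -91.2]
contact_force: [-0.2, 0.1, -0.5]
gripper_width: 0.0158
gripper_force: 25.0
time_s: 10.92
tcp_pos: [0.5383, 0.2787, 0.0852]
eef_rot: [180.0, -0.0, -91.2]
contact_force: [0.1, 0.2, -0.5]
gripper_width: 0.0161
gripper_force: 4.0
time_s: 11.55
tcp_pos: [0.5382, 0.2786, 0.0732]
eef_rot: [180.0, -0.0, -91.2]
contact_force: [0.9, 0.1, -1.6]
gripper_width: 0.0159
gripper_force: 4.0
n 2087 tilt 7.812295505234282 top z at grip 0.0945641767075211 handle end y 0.23886403648735874 tcp [0.53823414 0.27857959 0.07323696] F [ 0.85509659  0.13410997 -1.62509488]
```

```bash
python3 -m handwheel '[[1,0,0,-0.3,0],[1,0,0,-0.5,0],[1,0,0,-0.7,0],[1,0,0,-0.85,0],[1,0,0,-0.85,0]]' 4
python3 -c "
from h import *
tilt()"
```

```text
time_s: 12.22
tcp_pos: [0.5383, 0.2786, 0.0649]
eef_rot: [180.0, -0.0, -91.2]
contact_force: [-0.9, 0.4, 0.2]
gripper_width: 0.0158
gripper_force: 4.0
n 2103 tilt 3.7514552215023564 top z at grip 0.08645571842918846 handle end y 0.23890494374795682 tcp [0.53834406 0.27864805 0.06489456] F [-0.91785171  0.36980498  0.18255124]
```

```bash
python3 -m handwheel '[[1,0,0,-0.2,0],[1,0,0,-0.4,0],[1,0,0,-0.55,0],[1,0,0,-0.55,0]]' 4
python3 -c "
from h import *
tilt()"
```

```text
time_s: 12.78
tcp_pos: [0.5386, 0.279, 0.0601]
eef_rot: [-180.0, 0.0, -91.2]
contact_force: [-1.1, 0.7, 5.1]
gripper_width: 0.0165
gripper_force: 4.0
n 2237 tilt 3.0373639698006953 top z at grip 0.08558978811585012 handle end y 0.23901989037631738 tcp [0.53856902 0.27896981 0.06006107] F [-1.09632889  0.70501136  5.07031797]
```

Both ends now rest on the cover, so it is level. I'll tighten the grip and lift 10 cm.

```bash
python3 -m handwheel '[[1,0,0,0.1,0],[1,0,0,0.1,0],[1,0,0,0.1,0],[1,0,0,2,0],[1,0,0,5,0],[1,0,0,8,0],[1,0,0,10,0],[1,0,0,10,0]]' 30
python3 -m handwheel '[[1,0,0,0,0],[1,0,0,0,0],[1,0,0,0,0],[1,0,0,0,0]]' 30
python3 - <<'E'
from h import *
im,d,W=tilt()
im2,d2=imaging.capture('side')
a=cv2.resize(im2[90:270,150:340],None,fx=2.1,fy=2.1)
b=cv2.resize(im,(400,300));o=np.zeros((max(len(a),300),400+a.shape[1],3),np.uint8)
o[:300,:400]=b;o[:len(a),400:]=a
cv2.imwrite('pics/f.png',o[:,:800,::-1])
x=finder.cut_out('wrist','spatula')[0];m=x['region']&(d>0);p=W[m]
print(x['p'],np.percentile(p,1,0),np.percentile(p,99,0))
# narrow shaft/blade: top z vs y
for y0 in np.arange(.165,.27,.01):
    q=p[abs(p[:,1]-y0)<.005]
    if len(q):print(round(y0,3),len(q),np.median(q[:,2]).round(4))
E
```

```text
time_s: 13.82
tcp_pos: [0.5391, 0.2793, 0.1611]
eef_rot: [-179.9, 0.1, -91.2]
contact_force: [-0.5, 0.2, -1.8]
gripper_width: 0.0161
gripper_force: 30.0
time_s: 14.32
tcp_pos: [0.5383, 0.2786, 0.1591]
eef_rot: [180.0, -0.0, -91.2]
contact_force: [0.6, 0.3, -1.2]
gripper_width: 0.0155
gripper_force: 30.0
n 2236 tilt 3.786035683170119 top z at grip 0.1850075086927721 handle end y 0.23868751040853875 tcp [0.5382817  0.2786309  0.15909929] F [ 0.5645902   0.26339756 -1.17489733]
0.58 [0.53049585 0.17464605 0.17426088] [0.54648294 0.31208781 0.18481934]
0.165 4 0.0757
0.175 543 0.1783
0.185 818 0.1784
0.195 771 0.1784
0.205 705 0.1787
0.215 447 0.1801
0.225 419 0.1802
0.235 551 0.1804
0.245 797 0.1835
0.255 753 0.1837
0.265 707 0.1837
```

View pics/f.png

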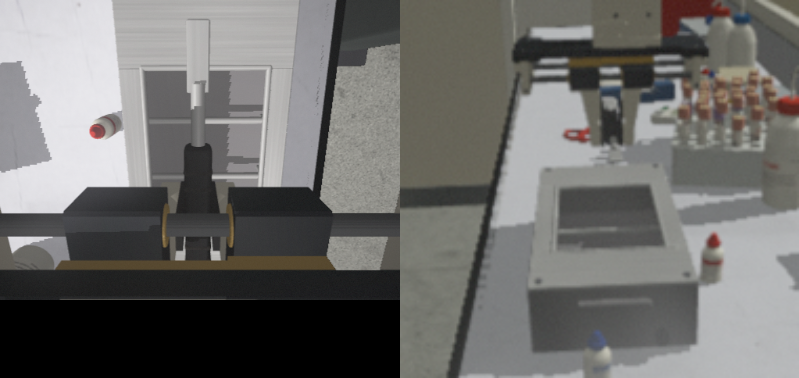

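The picture shows the spatula held level (the blade at (198,55) has constant depth), with its axis about 0.177 m high, 10 cm above the cover. The bottles have not moved.

```bash
python3 -c "
from plant import r
print(r.close_job())"
```

```text
the job is handed in; nothing more can be done
None
```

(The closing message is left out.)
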